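Find the stiff ball valve by swinging the levers

ROBOT

A 7-joint arm with a two-finger parallel gripper is mounted at the origin on a cart in front of the work surface, level with it; the furniture and walls round the work are solid. World frame = base frame: x ahead of the robot, y to its left, z up, the work surface at z = 0. Lengths are in m, angles in rad, forces in N, time in s.
With the tool pointing down it reaches from about 0.4 to 0.875 m from the base axis. Payload 6.5 kg.
Tool frame: the origin (TCP) lies between the finger pads; the fingertips stand 8 mm ahead of it and the grasp point (between the pads) lies 11 mm behind it (ctrl.tcp_to_tips is the distance from the TCP to the fingertips, in m); z points along the fingers, y is the line along which they close (so a half turn about z gives the same grasp; the last joint's range is limited). The gripper opens to 88 mm and grips with 3 to 60 N. Pads are 18 mm wide; open, the fingers measure 123 mm over their backs; the gripper's body (75 mm by 187 mm) begins 45 mm behind the grasp point.
Start: joints at [-1.201, 0.536, -0.004, 1.538, 0.003, 1.067, -0.071], TCP at [0.274, 0.589, 0.247] pointing down, gripper open.
Joint ranges: [-2.7, 2.7], [-0.37, 2.16], [-1.27, 1.26], [0.24, 2.4], [-1.31, 4.45], [0.19, 1.91], [-2.76, 2.76]. Speed limits (rad/s): [2.39, 2.39, 3.14, 3.14, 3.14, 3.14, 3.14].

INTERFACE

Orientations are given as a rotation vector (axis times angle).
In Python, from bench import ctrl, optics, nets gives the robot as it stands.
- The arm moves only by the shell command python3 -m inch 'ROWS' [FORCE]. ROWS is a JSON list of rows, 1 to 10 of them, each an object with the fields pos (a list: dx, dy, dz in parts of the range, where 1.0 means 60 cm), r (a list: a rotation vector rx, ry, rz in shares of 2 rad (1.0 is 2 rad)), jaw (the finger opening in m); a field left out counts as zero (the opening has to be given); each row is the pose to reach, as a shift and turn from the pose commanded when the command began, along the tool's axes at that moment; what a row does not reach only later rows make up. A row lasts 1/8 s, in which the tool goes at most 0.0625 m and 0.188 rad, less where a joint would pass 70% of its speed; a pose out of reach is approached as far as the arm can. The fingers move at their own pace and stop on an object; FORCE is the grip in N (left out, the last holds). Time passes only in rows, so rows that do not move let the fingers close. It prints the time, the measured TCP pose, the force, the opening and the grip force at its end. No shift or turn number may pass 1 either way. Input that does not fit is refused with a message, and nothing moves.
- ctrl.get_obs(): the state, without advancing time (a new reading comes with each control period).
- optics.snapshot(name): name is "side" or "top" or "wrist"; returns the picture (400x640x3 uint8, red, green, blue); there is no depth.
- optics.camera_info(name): a dict with "fov_y" (degrees; the focal length in pixels is half the picture's height over the tangent of half this angle, whatever the lens; pixels are square), "cx", "cy" (the principal point, pixels), "R" (3x3) and "t" (3): a world point X has camera coordinates R X + t; the wrist camera has in their place "mount" (4x4, takes a point from camera to tool coordinates, whose origin is the TCP and whose axes are the flange's). Camera axes: x right, y down, z forward; pixel columns grow to the right and rows downward; lengths in m; the calibration is good to about 2 mm. A picture is of the moment at which its call begins: read the wrist's pose just before it. camera_info takes no time and is no camera call.
- ctrl.close_job(): hands the job in; it is judged then, once.
Trained networks look in the newest picture that a camera, given by its name, has taken for a name from the list of things; names that differ only in an ending like _2 or _b are one class to them, and where a whole thing is asked for, a point or a joint stands for the part that bears it (a point fixed in the world has none). Each returns a list of dicts, best first, with "conf" (0 to 1); they miss things now and then, are a little off and sometimes report something else, mostly with a low value. They report only what shows in the picture. A call takes as long as a camera call.
- nets.outline_of(camera, target): "pixels" (400x640 bool, what is visible of it) and "pixel" ([column, row] in pixels, amid what is visible of it).
- nets.spot_point(camera, target): "pixel" ([column, row] in pixels: a listed point, or the origin of a listed thing).
The state is a dict: "time_s": time; "q": joint angles; "qvel": joint speeds; "joint_torque": joint torques, N m; "position": TCP position; "tcp_rot": TCP orientation; "wrist_force": force on the tool from outside, world axes, zero at the start; "moment": the same for the moment, N m; "width": finger opening in m; "gripper_force": force on a finger pad.
Only numpy, scipy, OpenCV 4.12 (cv2) and the standard library are available. Lean on these libraries where they do the work, as an engineer would, in place of code of your own. Each camera call takes 0.05 s, during which the arm holds its last target. There are 200 camera calls.

TASK

Three look-alike ball valves stand on the counter and one of them has a stiff lever. Swing all three red levers gently from shut to fully open, right up to their stops, feeling for the stiff one, and once all three stand open swing only the stiff one fully shut again; leave the other two fully open. Never lean hard on a lever or a stop (keep under 25 N), and leave the other goods on the counter alone.

Things in the scene. Friction and masses are not known exactly. Their poses are not given: they have to be found in the camera images.
- valve_1: left one of three look-alike brass ball valves, each on a dark steel plate (70 x 110 x 8 mm) fixed to the counter; nothing visible tells the stiff one. Origin: underside of the plate, 5 mm above z = 0, below the upright pivot axis of the lever; z up. The tube lies along the body's y, 48 mm to each side, top 52 mm above the origin; on it a round grey housing, 80 mm across, top 73 mm.
- lever_1 (a joint): angle of valve_1's lever, rad. 0 = shut stop, lever along the body's -x; grows anticlockwise seen from above, to the rigid open stop at 1.45 to 1.6 (differs by valve). Starts at 0 to 0.2, stays where left. Friction, alike all along the arc both ways: easy levers take 1 to 2.5 N at 85 mm from the pivot, the stiff one 5.5 to 9 N.
- lever_1_end (a point): free end of valve_1's level lever, on its centreline, 115 mm from the pivot axis, 85 mm above z = 0. The red grip runs from 41 to 115 mm from the axis, is 18 mm wide and 14 mm high (78 to 92 mm above z = 0).
- valve_2: middle one of three look-alike brass ball valves, each on a dark steel plate (70 x 110 x 8 mm) fixed to the counter; nothing visible tells the stiff one. Origin: underside of the plate, 5 mm above z = 0, below the upright pivot axis of the lever; z up. The tube lies along the body's y, 48 mm to each side, top 52 mm above the origin; on it a round grey housing, 80 mm across, top 73 mm.
- lever_2 (a joint): angle of valve_2's lever, rad. 0 = shut stop, lever along the body's -x; grows anticlockwise seen from above, to the rigid open stop at 1.45 to 1.6 (differs by valve). Starts at 0 to 0.2, stays where left. Friction, alike all along the arc both ways: easy levers take 1 to 2.5 N at 85 mm from the pivot, the stiff one 5.5 to 9 N.
- lever_2_end (a point): free end of valve_2's level lever, on its centreline, 115 mm from the pivot axis, 85 mm above z = 0. The red grip runs from 41 to 115 mm from the axis, is 18 mm wide and 14 mm high (78 to 92 mm above z = 0).
- valve_3: right one of three look-alike brass ball valves, each on a dark steel plate (70 x 110 x 8 mm) fixed to the counter; nothing visible tells the stiff one. Origin: underside of the plate, 5 mm above z = 0, below the upright pivot axis of the lever; z up. The tube lies along the body's y, 48 mm to each side, top 52 mm above the origin; on it a round grey housing, 80 mm across, top 73 mm.
- lever_3 (a joint): angle of valve_3's lever, rad. 0 = shut stop, lever along the body's -x; grows anticlockwise seen from above, to the rigid open stop at 1.45 to 1.6 (differs by valve). Starts at 0 to 0.2, stays where left. Friction, alike all along the arc both ways: easy levers take 1 to 2.5 N at 85 mm from the pivot, the stiff one 5.5 to 9 N.
- lever_3_end (a point): free end of valve_3's level lever, on its centreline, 115 mm from the pivot axis, 85 mm above z = 0. The red grip runs from 41 to 115 mm from the axis, is 18 mm wide and 14 mm high (78 to 92 mm above z = 0).
- spin_filter: bystander: white spin-on oil filter can, 68 mm diameter, 88 mm tall, stands at the back. Origin under its centre.
- belt_box: bystander: printed carton with diagonal stripes, 90 x 70 x 45 mm, at the back right. Origin under its centre.
- elbow_fitting: bystander: brass elbow fitting lying flat, 70 x 58 x 25 mm, front left. Origin under its centre.
- quick_coupler: bystander: brass quick coupling standing, 34 mm diameter, 52 mm tall, right. Origin under its centre.

How it is judged:
By the outcome, as a careful person would: the job done as asked, in the order asked, and still so for the second after the job is handed in, with the robot touching nothing.
It also fails if it takes over 72 s, if anything falls off the work surface, if the arm or the gripper's body presses on something with over 40 N, if the wrist force passes 120 N, or if a joint passes its speed limit or range.

## Working session

There is one attempt and no reset: what is moved stays moved. The work goes in short steps, Python scripts to look and compute and a shell command to move; the robot and the scene stay as the last step left them, time stands still between calls to the robot, and variables do not carry over. Pictures are saved under pics/ and viewed, at most 10 in all, crops included, and the job is handed in when it is done.

```bash
mkdir -p pics; ls; cat > h.py <<'E'
import numpy as np, cv2
from bench import ctrl, optics, nets
def K(c):
    i=optics.camera_info(c); f=200/np.tan(np.radians(i['fov_y'])/2); return f,i
def ray(c,p,obs=None):
    f,i=K(c); d=np.array([(p[0]-i['cx'])/f,(p[1]-i['cy'])/f,1.])
    if 'R' in i:
        R=np.array(i['R']);t=np.array(i['t']); return -R.T@t, R.T@d
    M=np.array(i['mount']); Rt=cv2.Rodrigues(np.array(obs['tcp_rot'],float))[0]
    return np.array(obs['position'])+Rt@M[:3,3], Rt@M[:3,:3]@d
def atz(c,p,z,obs=None):
    o,d=ray(c,p,obs); return o+d*(z-o[2])/d[2]
def tri(r1,r2):
    A=[];b=[]
    for o,d in (r1,r2):
        d=d/np.linalg.norm(d);P=np.eye(3)-np.outer(d,d);A.append(P);b.append(P@o)
    return np.linalg.solve(A[0]+A[1],b[0]+b[1])
E
python3 - <<'E'
from h import *
np.set_printoptions(precision=4,suppress=True)
o=ctrl.get_obs(); print({k:np.round(v,3) for k,v in o.items()})
for c in ("side","top"):
    im=optics.snapshot(c); cv2.imwrite(f'pics/{c}0.png',im[:,:,::-1])
    for t in ("valve_1","lever_1_end"):
        for r in nets.spot_point(c,t)[:5]:
            print(c,t,round(r['conf'],2),np.round(r['pixel'],1),atz(c,r['pixel'],0.005 if t[0]=='v' else .085))
    print(c,ray(c,(320,200)))
E
```

```text
pics
{'time_s': np.float64(0.0), 'q': array([-1.201,  0.537, -0.004,  1.539,  0.003,  1.067, -0.071]), 'qvel': array([-0.001,  0.002, -0.001, -0.001,  0.   , -0.   ,  0.001]), 'joint_torque': array([  0.   , -57.097,   0.991, -25.161,  -0.056,   0.018,   0.   ]), 'position': array([0.274, 0.589, 0.246]), 'tcp_rot': array([-0.679, -3.067,  0.003]), 'wrist_force': array([ 1.046,  0.502, -1.032]), 'moment': array([-0.018, -0.021, -0.   ]), 'gripper_force': np.float64(0.0), 'width': np.float64(0.088)}
side valve_1 0.96 [346.7 245.8] [ 0.5415 -0.251   0.005 ]
side valve_1 0.83 [304.5 207.7] [0.5766 0.1239 0.005 ]
side valve_1 0.76 [284.8 189.9] [0.6002 0.3762 0.005 ]
side lever_1_end 0.63 [284.5 191.3] [0.5009 0.1487 0.085 ]
side lever_1_end 0.54 [266.2 182.4] [0.4813 0.3    0.085 ]
side (array([-0.0619, -1.1674,  0.5867]), array([ 0.4518,  0.8179, -0.3563]))
top valve_1 0.93 [222.2 199.1] [0.5923 0.3606 0.005 ]
top valve_1 0.75 [386.9 171.1] [ 0.6955 -0.3186  0.005 ]
top valve_1 0.67 [376.3 208.9] [ 0.5382 -0.2676  0.005 ]
top valve_1 0.6 [288.3 202.3] [0.5732 0.0906 0.005 ]
top valve_1 0.31 [296.7 227.3] [0.47   0.0575 0.005 ]
top lever_1_end 0.47 [228.  223.6] [0.4818 0.3158 0.085 ]
top (array([ 0.3114, -0.0375,  1.547 ]), array([ 0.1716, -0.0009, -0.9852]))
```

View pics/top0.png

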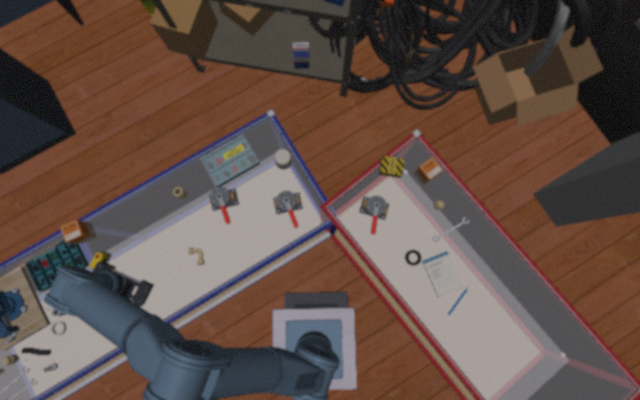

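View pics/side0.png

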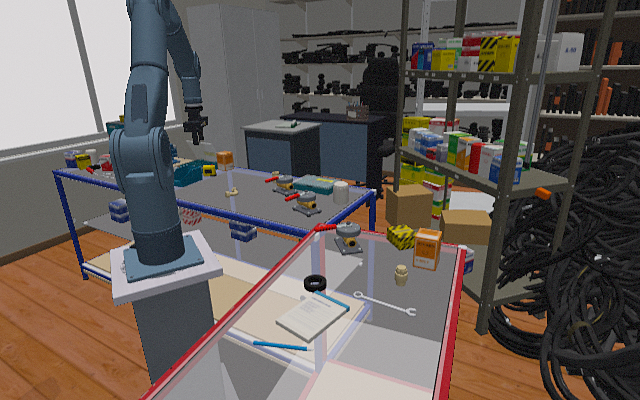

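The top view shows three red-levered valves: valve 1 at (222,195), valve 2 at (288,202) and valve 3 at (376,207). The levers point down the picture, and the side view agrees. Next I move the wrist camera over valve 1.

The rows are not in the units I measure in: shifts go in shares of 60 cm and turns go in shares of 2 rad. I convert before sending: -0.315 m / 0.6 = -0.525, -0.14 m / 0.6 = -0.2333.

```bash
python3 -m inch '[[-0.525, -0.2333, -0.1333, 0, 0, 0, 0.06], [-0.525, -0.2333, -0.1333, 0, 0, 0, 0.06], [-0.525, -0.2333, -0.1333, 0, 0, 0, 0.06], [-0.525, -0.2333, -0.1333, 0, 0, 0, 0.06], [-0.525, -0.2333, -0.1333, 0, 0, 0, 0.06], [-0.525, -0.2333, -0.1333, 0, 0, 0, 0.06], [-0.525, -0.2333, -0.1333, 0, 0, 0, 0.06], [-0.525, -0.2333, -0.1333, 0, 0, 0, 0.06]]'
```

```text
refused: ROWS must be a list of objects, one for each row. Nothing was moved.
```

Nothing moved. I misread the format; it is a list of objects, one for each row. Resending.

```bash
python3 -m inch '[{"pos":[-0.525, -0.2333, -0.1333], "jaw":0.06}, {"pos":[-0.525, -0.2333, -0.1333], "jaw":0.06}, {"pos":[-0.525, -0.2333, -0.1333], "jaw":0.06}, {"pos":[-0.525, -0.2333, -0.1333], "jaw":0.06}, {"pos":[-0.525, -0.2333, -0.1333], "jaw":0.06}, {"pos":[-0.525, -0.2333, -0.1333], "jaw":0.06}, {"pos":[-0.525, -0.2333, -0.1333], "jaw":0.06}, {"pos":[-0.525, -0.2333, -0.1333], "jaw":0.06}]'
cat > look.py <<'E'
import sys
from h import *
np.set_printoptions(precision=4,suppress=True)
o=ctrl.get_obs(); print(o['time_s'],o['position'],o['tcp_rot'],o['q'],o['wrist_force'])
im=optics.snapshot('wrist'); cv2.imwrite(f'pics/{sys.argv[1]}.png',im[:,:,::-1])
for t,z in (("valve_1",.005),("lever_1_end",.085)):
    for r in nets.spot_point('wrist',t)[:4]: print(t,round(r['conf'],2),np.round(r['pixel'],1),atz('wrist',r['pixel'],z,o))
E
python3 look.py w1; python3 -c "
from h import *
print(np.round(K('wrist')[1]['mount'],3),K('wrist')[0])"
```

```text
time_s: 1.3
position: [0.5001, 0.3301, 0.3265]
tcp_rot: [-0.678, -3.067, -0.0]
wrist_force: [-0.6, 1.5, -0.2]
width: 0.0598
gripper_force: 0.0
1.3 [0.5001 0.3301 0.3265] [-0.6776 -3.0667 -0.0004] [-0.7267  0.3762  0.0919  1.5916 -0.0374  1.1759  0.5091] [-0.5724  1.5444 -0.236 ]
valve_1 0.78 [358.9 207.7] [0.594  0.3572 0.005 ]
valve_1 0.76 [216.6 251.9] [0.5635 0.0979 0.005 ]
lever_1_end 0.88 [305.3 167.4] [0.4842 0.3143 0.085 ]
lever_1_end 0.19 [130.8 226.2] [0.4556 0.0532 0.085 ]
[[ 0.    -0.963 -0.27   0.069]
 [ 1.     0.    -0.    -0.001]
 [ 0.    -0.27   0.963 -0.138]
 [ 0.     0.     0.     1.   ]] 285.411241925739
```

View pics/w1.png

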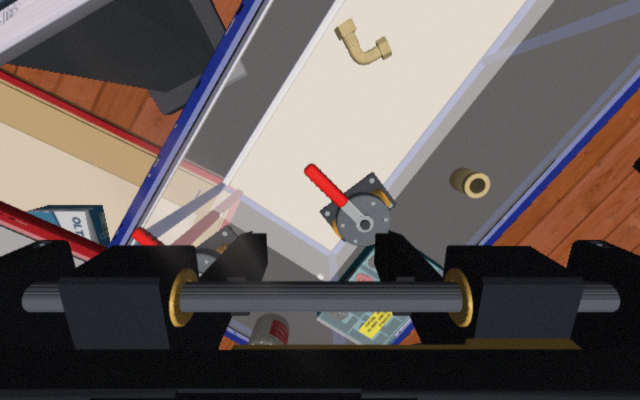

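Valve 1's pivot shows at (365,225) and its lever end at (305,167). The networks agree with the picture. I'll write a helper that turns lever-frame targets into tool-axis shifts.

```bash
cat > go.py <<'E'
# go.py px py r z phi_deg...: tool shifts from the present pose to straddle the lever axis at the given angles
import sys
from h import *
px,py,r,z=map(float,sys.argv[1:5])
o=ctrl.get_obs(); R=cv2.Rodrigues(np.array(o['tcp_rot'],float))[0]
for a in map(float,sys.argv[5:]):
    u=np.array([np.cos(np.radians(a)),np.sin(np.radians(a)),0])
    T=np.array([px,py,z])+r*u
    Rn=np.column_stack([-u,np.cross([0,0,-1],-u),[0,0,-1]])
    print(a,np.round(R.T@(T-o['position']),4),np.round(cv2.Rodrigues(R.T@Rn)[0].ravel(),3))
E
python3 - <<'E'
from h import *
class O: pass
o=ctrl.get_obs()
print(tri(ray('top',(228,223.6)),ray('wrist',(305.3,167.4),o)), tri(ray('top',(222.2,199.1)),ray('wrist',(358.9,207.7),o)), tri(ray('side',(266.2,182.4)),ray('wrist',(305.3,167.4),o)))
E
python3 go.py .593 .359 .088 .16 201.8
```

```text
[0.48241802 0.31515579 0.08768667] [0.59037851 0.35808589 0.01426464] [0.48535287 0.31394872 0.08016775]
201.8 [-0.0127  0.0009  0.1663] [-1.000e-03 -0.000e+00  2.328e+00]
```

To row units: 0.09 m / 0.6 = 0.15, 0.06 m / 0.6 = 0.1, 1.8 rad / 2 = 0.9.

```bash
python3 -m inch '[{"pos":[-0.02, 0, 0.05], "r":[0, 0, 0.09], "jaw":0.046}, {"pos":[-0.02, 0, 0.1], "r":[0, 0, 0.18], "jaw":0.046}, {"pos":[-0.02, 0, 0.15], "r":[0, 0, 0.27], "jaw":0.046}, {"pos":[-0.02, 0, 0.15], "r":[0, 0, 0.36], "jaw":0.046}, {"pos":[-0.02, 0, 0.15], "r":[0, 0, 0.45], "jaw":0.046}, {"pos":[-0.02, 0, 0.15], "r":[0, 0, 0.54], "jaw":0.046}, {"pos":[-0.02, 0, 0.15], "r":[0, 0, 0.63], "jaw":0.046}, {"pos":[-0.02, 0, 0.15], "r":[0, 0, 0.72], "jaw":0.046}, {"pos":[-0.02, 0, 0.15], "r":[0, 0, 0.81], "jaw":0.046}, {"pos":[-0.02, 0, 0.15], "r":[0, 0, 0.9], "jaw":0.046}]'
python3 go.py .593 .359 .088 .08 201.8; python3 look.py w2
```

```text
time_s: 2.7
position: [0.5108, 0.3255, 0.2364]
tcp_rot: [-2.827, -1.369, 0.001]
wrist_force: [0.1, -0.5, -0.1]
width: 0.0463
gripper_force: 0.0
201.8 [ 0.0011 -0.      0.1564] [-0.     0.001  0.522]
2.7 [0.5108 0.3255 0.2364] [-2.8271 -1.3693  0.001 ] [-0.9897  0.5062  0.4836  1.6933 -0.27    1.0094 -1.0814] [ 0.0517 -0.4709 -0.0557]
valve_1 0.58 [359.3 116.1] [0.5934 0.3524 0.005 ]
lever_1_end 0.63 [304.5 211. ] [0.4814 0.316  0.085 ]
```

To row units: 0.156 m / 0.6 = 0.26, 0.13 m / 0.6 = 0.2167, 0.53 rad / 2 = 0.265.

```bash
python3 -m inch '[{"pos":[0, 0, 0.0667], "r":[0, 0, 0.09], "jaw":0.046}, {"pos":[0, 0, 0.1333], "r":[0, 0, 0.18], "jaw":0.046}, {"pos":[0, 0, 0.1667], "r":[0, 0, 0.265], "jaw":0.046}, {"pos":[0, 0, 0.2167], "r":[0, 0, 0.265], "jaw":0.046}, {"pos":[0, 0, 0.26], "r":[0, 0, 0.265], "jaw":0.046}, {"pos":[0, 0, 0.26], "r":[0, 0, 0.265], "jaw":0.046}]'
python3 look.py w3;  python3 go.py .593 .358 .088 .08 201 211 221 231 241
```

```text
time_s: 3.6
position: [0.51, 0.324, 0.079]
tcp_rot: [3.084, 0.592, -0.006]
wrist_force: [-0.1, 0.4, -0.5]
width: 0.0461
gripper_force: 0.0
3.6 [0.51  0.324 0.079] [ 3.084   0.5924 -0.0061] [-0.991   0.7394  0.4959  1.7858 -0.4925  0.7465 -1.4254] [-0.0604  0.4256 -0.4707]
valve_1 0.78 [609.5 244.7] [0.5696 0.0955 0.005 ]
valve_1 0.74 [325.4  92.8] [0.5915 0.3524 0.005 ]
201.0 [-0.0008 -0.0021  0.0018] [-0.001 -0.002  0.011]
211.0 [0.0004 0.0132 0.0018] [-0.    -0.002 -0.164]
221.0 [0.0042 0.028  0.0018] [-0.    -0.002 -0.338]
231.0 [0.0105 0.042  0.0018] [-0.    -0.002 -0.513]
241.0 [0.0192 0.0547 0.0018] [ 0.    -0.002 -0.687]
```

View pics/w3.png

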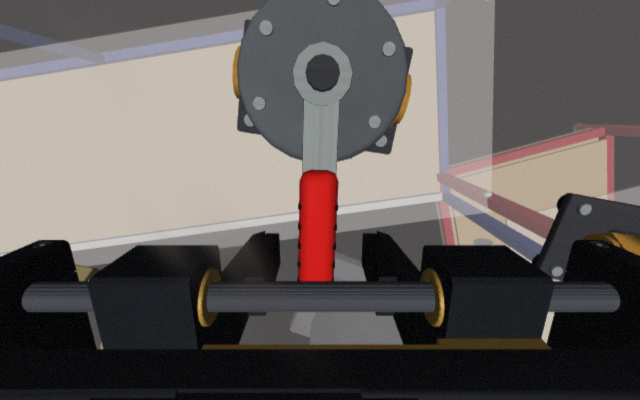

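The picture shows the lever centred between the fingers, with the grip at column 317 and the hub at (322,72). The tube ends put the plate about 9° behind the lever. I start the swing now.

To row units: 0.055 m / 0.6 = 0.0917, 0.0485 m / 0.6 = 0.0808, -0.16 rad / 2 = -0.08.

```bash
python3 -m inch '[{"pos":[0, 0.0117, 0], "r":[0, 0, -0.04], "jaw":0.046}, {"pos":[0, 0.0217, 0], "r":[0, 0, -0.08], "jaw":0.046}, {"pos":[0.0033, 0.035, 0], "r":[0, 0, -0.125], "jaw":0.046}, {"pos":[0.0067, 0.0467, 0], "r":[0, 0, -0.17], "jaw":0.046}, {"pos":[0.0117, 0.0583, 0], "r":[0, 0, -0.215], "jaw":0.046}, {"pos":[0.0167, 0.07, 0], "r":[0, 0, -0.255], "jaw":0.046}, {"pos":[0.0242, 0.0808, 0], "r":[0, 0, -0.3], "jaw":0.046}, {"pos":[0.0317, 0.0917, 0], "r":[0, 0, -0.345], "jaw":0.046}]'
python3 - <<'E'
from h import *
o=ctrl.get_obs();R=cv2.Rodrigues(np.array(o['tcp_rot'],float))[0];print(np.round(R.T@o['wrist_force'],2),o['moment'])
E
python3 go.py .593 .358 .088 .08 241 247 253 259 265 270 
```

```text
time_s: 4.75
position: [0.5488, 0.2818, 0.0821]
tcp_rot: [-2.7, -1.602, -0.0]
wrist_force: [-5.1, 3.0, 2.3]
width: 0.046
gripper_force: 2.5
[ 0.25 -5.9  -2.29] [ 5.27112884e-01  1.01015229e+00 -3.59191498e-04]
241.0 [0.     0.0018 0.0021] [-0.002 -0.001  0.006]
247.0 [0.0005 0.011  0.0021] [-0.002 -0.002 -0.098]
253.0 [0.0019 0.0201 0.0021] [-0.002 -0.002 -0.203]
259.0 [0.0042 0.029  0.002 ] [-0.002 -0.002 -0.308]
265.0 [0.0074 0.0376 0.002 ] [-0.002 -0.002 -0.412]
270.0 [0.0108 0.0445 0.002 ] [-0.002 -0.002 -0.5  ]
```

To row units: 0.0396 m / 0.6 = 0.066, 0.031 m / 0.6 = 0.0517, -0.41 rad / 2 = -0.205.

```bash
cat > f.py <<'E'
from h import *
o=ctrl.get_obs();R=cv2.Rodrigues(np.array(o['tcp_rot'],float))[0]
print('toolF',np.round(R.T@o['wrist_force'],2),'yaw of lever side',round(np.degrees(np.arctan2(*(-R[:2,0])[::-1]))%360,1),'q7',o['q'][6].round(2))
E
python3 -m inch '[{"pos":[0, 0.0117, 0.0017], "r":[0, 0, -0.025], "jaw":0.046}, {"pos":[0.0008, 0.0217, 0.0017], "r":[0, 0, -0.05], "jaw":0.046}, {"pos":[0.0033, 0.0367, 0.0017], "r":[0, 0, -0.1], "jaw":0.046}, {"pos":[0.0067, 0.0517, 0.0017], "r":[0, 0, -0.155], "jaw":0.046}, {"pos":[0.0123, 0.066, 0.0017], "r":[0, 0, -0.205], "jaw":0.046}]'
python3 f.py; python3 go.py .593 .358 .088 .081 265 270 273 276 279 282 285 288 291
```

```text
time_s: 5.38
position: [0.5872, 0.2693, 0.0811]
tcp_rot: [-2.317, -2.118, -0.001]
wrist_force: [-4.8, 3.2, 0.8]
width: 0.0459
gripper_force: 2.3
toolF [ 2.74 -5.07 -0.76] yaw of lever side 264.9 q7 -0.42
265.0 [ 0.0009 -0.0019  0.0001] [-0.001 -0.002 -0.002]
270.0 [0.0012 0.0057 0.0001] [-0.001 -0.002 -0.09 ]
273.0 [0.0017 0.0103 0.0001] [-0.001 -0.002 -0.142]
276.0 [0.0025 0.0148 0.0001] [-0.001 -0.002 -0.194]
279.0 [0.0035 0.0193 0.0001] [-0.001 -0.002 -0.247]
282.0 [0.0048 0.0238 0.0001] [-0.001 -0.002 -0.299]
285.0 [0.0062 0.0281 0.0001] [-0.001 -0.002 -0.351]
288.0 [0.0079 0.0324 0.0001] [-0.001 -0.002 -0.404]
291.0 [0.0099 0.0366 0.0001] [-0.001 -0.002 -0.456]
```

To row units: 0.017 m / 0.6 = 0.0283, 0.014 m / 0.6 = 0.0233, -0.22 rad / 2 = -0.11.

```bash

python3 -m inch '[{"pos":[0, 0.0083, 0], "r":[0, 0, -0.035], "jaw":0.046}, {"pos":[0.0008, 0.0167, 0], "r":[0, 0, -0.07], "jaw":0.046}, {"pos":[0.0025, 0.0233, 0], "r":[0, 0, -0.095], "jaw":0.046}, {"pos":[0.0033, 0.0283, 0], "r":[0, 0, -0.11], "jaw":0.046}]'; python3 f.py
python3 -m inch '[{"pos":[0, 0.0033, 0], "r":[0, 0, -0.0125], "jaw":0.046}, {"pos":[0.0017, 0.0067, 0], "r":[0, 0, -0.025], "jaw":0.046}]'; python3 f.py
python3 go.py .593 .358 .088 .081 276 279 282 285 288 291
```

```text
time_s: 5.88
position: [0.604, 0.2698, 0.081]
tcp_rot: [-2.073, -2.357, -0.001]
wrist_force: [-4.8, 3.5, 1.1]
width: 0.0458
gripper_force: 2.2
toolF [ 4.11 -4.27 -1.13] yaw of lever side 277.3 q7 -0.24
time_s: 6.12
position: [0.6077, 0.2706, 0.0809]
tcp_rot: [-2.015, -2.408, 0.0]
wrist_force: [-4.2, 0.9, 2.1]
width: 0.0461
gripper_force: 2.3
toolF [ 1.65 -3.96 -2.09] yaw of lever side 280.2 q7 -0.2
276.0 [ 0.0009 -0.0055 -0.0001] [-0.001 -0.001  0.073]
279.0 [ 0.0007 -0.0009 -0.0001] [-0.001 -0.001  0.021]
282.0 [ 0.0007  0.0037 -0.0001] [-0.001 -0.001 -0.032]
285.0 [ 0.001   0.0083 -0.0001] [-0.001 -0.001 -0.084]
288.0 [ 0.0015  0.0129 -0.0001] [-0.001 -0.001 -0.137]
291.0 [ 0.0022  0.0175 -0.0001] [-0.001 -0.001 -0.189]
```

To row units: 0.004 m / 0.6 = 0.0067, 0.002 m / 0.6 = 0.0033, -0.05 rad / 2 = -0.025.

```bash

for i in 1 ; do python3 -m inch '[{"pos":[0, 0.0033, 0], "r":[0, 0, -0.0125], "jaw":0.046}, {"pos":[0, 0.0067, 0], "r":[0, 0, -0.025], "jaw":0.046}]'; python3 f.py; done
python3 -m inch '[{"pos":[0, 0.0025, 0], "r":[0, 0, -0.01], "jaw":0.046}]'; python3 f.py
python3 -m inch '[{"pos":[0, 0.0025, 0], "r":[0, 0, -0.01], "jaw":0.046}]'; python3 f.py
```

```text
time_s: 6.38
position: [0.6122, 0.271, 0.0806]
tcp_rot: [-1.955, -2.458, -0.001]
wrist_force: [-4.8, 2.5, 1.4]
width: 0.0458
gripper_force: 2.3
toolF [ 3.49 -4.09 -1.43] yaw of lever side 283.0 q7 -0.16
time_s: 6.5
position: [0.6136, 0.2713, 0.0806]
tcp_rot: [-1.93, -2.477, -0.001]
wrist_force: [-4.3, 2.1, 1.5]
width: 0.0459
gripper_force: 2.3
toolF [ 3.09 -3.67 -1.54] yaw of lever side 284.2 q7 -0.14
time_s: 6.62
position: [0.615, 0.2717, 0.0805]
tcp_rot: [-1.905, -2.496, -0.001]
wrist_force: [-4.2, 1.8, 3.2]
width: 0.0459
gripper_force: 2.3
toolF [ 2.87 -3.52 -3.16] yaw of lever side 285.3 q7 -0.12
```

To row units: 0.003 m / 0.6 = 0.005, 0.0015 m / 0.6 = 0.0025, -0.04 rad / 2 = -0.02.

```bash

for i in 1 ; do python3 -m inch '[{"pos":[0.0008, 0.0025, 0], "r":[0, 0, -0.01], "jaw":0.046}, {"pos":[0.0017, 0.005, 0], "r":[0, 0, -0.02], "jaw":0.046}]'; python3 f.py; done
python3 -m inch '[{"pos":[0, 0.0025, 0], "r":[0, 0, -0.01], "jaw":0.046}]'; python3 f.py
python3 -m inch '[{"pos":[0, 0.0025, 0], "r":[0, 0, -0.01], "jaw":0.046}]'; python3 f.py; python3 look.py w4
```

```text
time_s: 6.88
position: [0.618, 0.2727, 0.0804]
tcp_rot: [-1.856, -2.534, 0.0]
wrist_force: [-5.4, 0.7, 3.3]
width: 0.0462
gripper_force: 2.3
toolF [ 2.29 -4.91 -3.26] yaw of lever side 287.6 q7 -0.09
time_s: 7.0
position: [0.6197, 0.273, 0.0802]
tcp_rot: [-1.831, -2.553, -0.0]
wrist_force: [-5.5, 1.5, 4.1]
width: 0.0459
gripper_force: 2.8
toolF [ 3.15 -4.71 -4.13] yaw of lever side 288.7 q7 -0.07
time_s: 7.12
position: [0.6197, 0.2734, 0.0798]
tcp_rot: [-1.804, -2.569, 0.004]
wrist_force: [-11.7, 0.0, 8.2]
width: 0.0462
gripper_force: 5.5
toolF [  4.02 -11.04  -8.13] yaw of lever side 289.8 q7 -0.06
7.125 [0.6197 0.2734 0.0798] [-1.8041 -2.569   0.0038] [-0.5501  0.7805  0.1044  1.5594 -0.1028  0.8103 -0.0583] [-11.7261   0.0382   8.1735]
valve_1 0.57 [323.5  95.3] [0.5919 0.354  0.005 ]
```

View pics/w4.png

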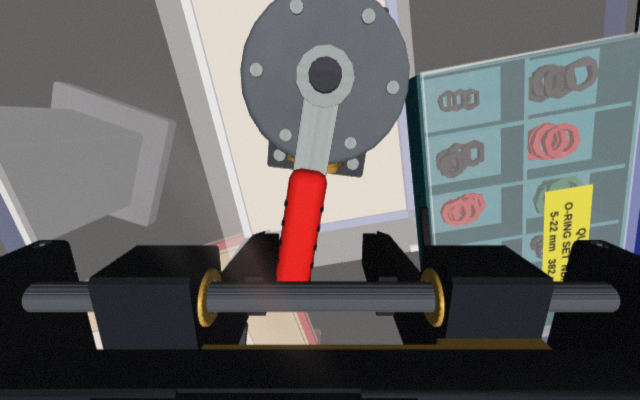

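The force jumped from 5 to 11 N while the position stopped advancing, and the lever stands about 90° round, so valve 1 is at its open stop. I back off, lift, and go to valve 2.

To row units: -0.15 m / 0.6 = -0.25, -0.012 m / 0.6 = -0.02.

```bash

python3 -m inch '[{"pos":[0, -0.01, 0], "jaw":0.046}, {"pos":[0, -0.02, 0], "jaw":0.046}, {"pos":[0, -0.02, -0.0833], "jaw":0.046}, {"pos":[0, -0.02, -0.1667], "jaw":0.046}, {"pos":[0, -0.02, -0.25], "jaw":0.046}]';python3 f.py
python3 go.py .57 .097 .088 .22 201
```

```text
time_s: 7.9
position: [0.6104, 0.2686, 0.2315]
tcp_rot: [1.807, 2.568, 0.001]
wrist_force: [0.8, 0.8, 0.3]
width: 0.0461
gripper_force: 0.0
toolF [ 0.48  1.05 -0.28] yaw of lever side 289.7 q7 -0.08
201.0 [-0.1498 -0.184   0.0114] [ 2.000e-03 -1.000e-03  1.549e+00]
```

To row units: -0.184 m / 0.6 = -0.3067, -0.15 m / 0.6 = -0.25, 1.55 rad / 2 = 0.775.

```bash

python3 -m inch '[{"pos":[-0.05, -0.0617, 0], "r":[0, 0, 0.09], "jaw":0.046}, {"pos":[-0.1, -0.1233, 0], "r":[0, 0, 0.18], "jaw":0.046}, {"pos":[-0.15, -0.1833, 0], "r":[0, 0, 0.27], "jaw":0.046}, {"pos":[-0.2, -0.245, 0], "r":[0, 0, 0.36], "jaw":0.046}, {"pos":[-0.25, -0.3067, 0], "r":[0, 0, 0.45], "jaw":0.046}, {"pos":[-0.25, -0.3067, 0], "r":[0, 0, 0.535], "jaw":0.046}, {"pos":[-0.25, -0.3067, 0], "r":[0, 0, 0.625], "jaw":0.046}, {"pos":[-0.25, -0.3067, 0], "r":[0, 0, 0.715], "jaw":0.046}, {"pos":[-0.25, -0.3067, 0], "r":[0, 0, 0.775], "jaw":0.046}, {"pos":[-0.25, -0.3067, 0], "r":[0, 0, 0.775], "jaw":0.046}]'; python3 look.py w5
```

```text
time_s: 9.15
position: [0.4878, 0.0655, 0.2299]
tcp_rot: [3.088, 0.573, 0.002]
wrist_force: [-0.2, 0.0, 0.5]
width: 0.0461
gripper_force: 0.0
9.15 [0.4878 0.0655 0.2299] [3.0884 0.5726 0.002 ] [-0.6464  0.3122  0.5095  1.9885 -0.1938  0.8864 -1.2386] [-0.1569  0.031   0.4541]
valve_1 0.9 [557.2 220. ] [ 0.5448 -0.2556  0.005 ]
valve_1 0.73 [321.5 103.9] [0.5696 0.0949 0.005 ]
```

View pics/w5.png

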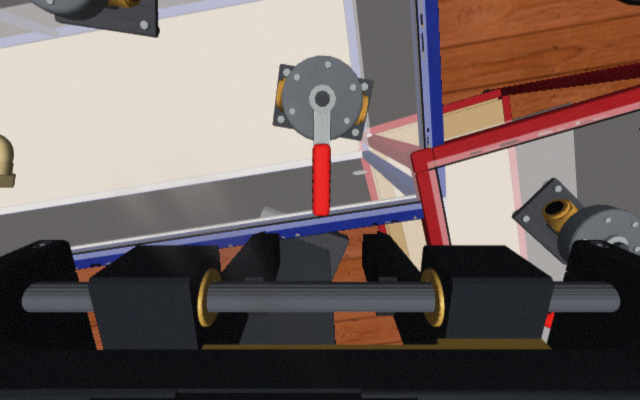

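Valve 2's hub is at (322,98), its lever end at (321,214), and the plate sits about 10° clockwise of the lever.

```bash
python3 - <<'E'
from h import *
o=ctrl.get_obs()
p=atz('wrist',(322,98),.095,o); e=atz('wrist',(321,215),.085,o); print(p,e,np.linalg.norm((p-e)[:2]),np.degrees(np.arctan2(*(e-p)[1::-1]))%360)
E
python3 go.py .57 .096 .088 .08 200.8 
```

```text
[0.5697159 0.0954767 0.095    ] [0.46216164 0.05490785 0.085     ] 0.11495108389311728 200.666188581892
200.8 [-0.0003  0.0009  0.1499] [ 0.    -0.001  0.005]
```

To row units: 0.15 m / 0.6 = 0.25, 0.1 m / 0.6 = 0.1667.

```bash

python3 -m inch '[{"pos":[0, 0.0017, 0.0833], "jaw":0.046}, {"pos":[0, 0.0017, 0.1667], "jaw":0.046}, {"pos":[0, 0.0017, 0.25], "jaw":0.046}, {"pos":[0, 0.0017, 0.25], "jaw":0.046}]'; python3 f.py
python3 -m inch '[{"pos":[0, 0.0117, 0], "r":[0, 0, -0.04], "jaw":0.046}, {"pos":[0, 0.0217, 0], "r":[0, 0, -0.08], "jaw":0.046}, {"pos":[0.0033, 0.035, 0], "r":[0, 0, -0.125], "jaw":0.046}, {"pos":[0.0067, 0.0467, 0], "r":[0, 0, -0.17], "jaw":0.046}, {"pos":[0.0117, 0.0583, 0], "r":[0, 0, -0.215], "jaw":0.046}, {"pos":[0.0167, 0.07, 0], "r":[0, 0, -0.255], "jaw":0.046}, {"pos":[0.0242, 0.0808, 0], "r":[0, 0, -0.3], "jaw":0.046}, {"pos":[0.0317, 0.0917, 0], "r":[0, 0, -0.345], "jaw":0.046}]'; python3 f.py
python3 go.py .57 .096 .088 .08 241 247 253 259 265 
```

```text
time_s: 9.8
position: [0.4852, 0.0642, 0.0773]
tcp_rot: [3.088, 0.573, -0.011]
wrist_force: [-0.3, 0.3, 1.1]
width: 0.0461
gripper_force: 0.0
toolF [-0.19 -0.4  -1.13] yaw of lever side 201.0 q7 -1.08
time_s: 10.8
position: [0.5262, 0.0201, 0.0822]
tcp_rot: [2.71, 1.587, 0.002]
wrist_force: [-1.4, 1.1, -0.3]
width: 0.0463
gripper_force: 0.7
toolF [ 0.31 -1.78  0.32] yaw of lever side 240.7 q7 -0.46
241.0 [-0.0003  0.0015  0.0022] [ 0.002 -0.001 -0.005]
247.0 [0.0002 0.0107 0.0022] [ 0.002 -0.001 -0.11 ]
253.0 [0.0017 0.0198 0.0022] [ 0.002 -0.001 -0.215]
259.0 [0.0041 0.0287 0.0022] [ 0.002 -0.    -0.319]
265.0 [0.0075 0.0373 0.0023] [ 0.002 -0.    -0.424]
```

Valve 2 takes about 1.8 N, so it is easy.

To row units: 0.056 m / 0.6 = 0.0933, 0.05 m / 0.6 = 0.0833, -0.64 rad / 2 = -0.32.

```bash

python3 -m inch '[{"pos":[0, 0.0167, 0.0017], "r":[0, 0, -0.05], "jaw":0.046}, {"pos":[0.0033, 0.0333, 0.0017], "r":[0, 0, -0.1], "jaw":0.046}, {"pos":[0.0067, 0.0483, 0.0017], "r":[0, 0, -0.155], "jaw":0.046}, {"pos":[0.0123, 0.0625, 0.0017], "r":[0, 0, -0.21], "jaw":0.046}, {"pos":[0.0175, 0.0742, 0.0017], "r":[0, 0, -0.25], "jaw":0.046}, {"pos":[0.0225, 0.0833, 0.0017], "r":[0, 0, -0.285], "jaw":0.046}, {"pos":[0.0283, 0.0933, 0.0017], "r":[0, 0, -0.32], "jaw":0.046}]'
python3 f.py
python3 -m inch '[{"pos":[0, 0.0025, 0], "r":[0, 0, -0.01], "jaw":0.046}, {"pos":[0, 0.005, 0], "r":[0, 0, -0.02], "jaw":0.046}]'; python3 f.py
python3 go.py .57 .096 .088 .081 279 282 285 288 291
```

```text
time_s: 11.68
position: [0.5834, 0.0071, 0.0814]
tcp_rot: [2.073, 2.357, 0.001]
wrist_force: [-1.8, 1.1, -0.7]
width: 0.046
gripper_force: 0.6
toolF [ 1.34 -1.63  0.7 ] yaw of lever side 277.3 q7 0.06
time_s: 11.92
position: [0.5857, 0.0075, 0.0801]
tcp_rot: [2.03, 2.396, 0.0]
wrist_force: [-2.0, -0.1, 0.4]
width: 0.0461
gripper_force: 0.6
toolF [ 0.21 -1.96 -0.38] yaw of lever side 279.5 q7 0.09
279.0 [ 0.0018 -0.0016 -0.0009] [0.001 0.001 0.008]
282.0 [ 0.0019  0.003  -0.0009] [ 0.001  0.001 -0.044]
285.0 [ 0.0023  0.0076 -0.0009] [ 0.001  0.001 -0.097]
288.0 [ 0.0028  0.0121 -0.0009] [ 0.001  0.001 -0.149]
291.0 [ 0.0036  0.0167 -0.0009] [ 0.001  0.001 -0.201]
```

To row units: 0.004 m / 0.6 = 0.0067, 0.002 m / 0.6 = 0.0033, -0.05 rad / 2 = -0.025.

```bash

python3 -m inch '[{"pos":[0.0008, 0.0033, 0], "r":[0, 0, -0.0125], "jaw":0.046}, {"pos":[0.0017, 0.0067, 0], "r":[0, 0, -0.025], "jaw":0.046}]'; python3 f.py
python3 -m inch '[{"pos":[0.0008, 0.0025, 0], "r":[0, 0, -0.01], "jaw":0.046}]'; python3 f.py
python3 -m inch '[{"pos":[0.0008, 0.0025, 0], "r":[0, 0, -0.01], "jaw":0.046}]'; python3 f.py
python3 -m inch '[{"pos":[0.0008, 0.0025, 0], "r":[0, 0, -0.01], "jaw":0.046}]'; python3 f.py
```

```text
time_s: 12.18
position: [0.589, 0.0094, 0.0789]
tcp_rot: [1.968, 2.448, -0.001]
wrist_force: [-1.7, -0.9, 0.9]
width: 0.046
gripper_force: 0.7
toolF [-0.51 -1.83 -0.86] yaw of lever side 282.4 q7 0.13
time_s: 12.3
position: [0.5904, 0.0102, 0.0786]
tcp_rot: [-1.944, -2.468, 0.001]
wrist_force: [-1.2, -1.1, -0.3]
width: 0.0463
gripper_force: 0.7
toolF [-0.76 -1.38  0.29] yaw of lever side 283.5 q7 0.14
time_s: 12.42
position: [0.5908, 0.0108, 0.0784]
tcp_rot: [-1.919, -2.486, 0.003]
wrist_force: [-5.3, -2.8, 2.9]
width: 0.0462
gripper_force: 2.8
toolF [-1.33 -5.81 -2.92] yaw of lever side 284.7 q7 0.16
time_s: 12.55
position: [0.5907, 0.0113, 0.0782]
tcp_rot: [-1.893, -2.503, 0.007]
wrist_force: [-9.5, -3.2, 5.9]
width: 0.0464
gripper_force: 4.7
toolF [ -0.47 -10.06  -5.86] yaw of lever side 285.8 q7 0.17
```

Valve 2 is at its stop: position frozen, force rising to 10 N. Next is valve 3.

To row units: -0.15 m / 0.6 = -0.25, -0.1 m / 0.6 = -0.1667.

```bash

python3 -m inch '[{"pos":[0, -0.01, 0], "jaw":0.046}, {"pos":[0, -0.02, 0], "jaw":0.046}, {"pos":[0, -0.02, -0.0833], "jaw":0.046}, {"pos":[0, -0.02, -0.1667], "jaw":0.046}, {"pos":[0, -0.02, -0.25], "jaw":0.046}]';python3 f.py
python3 go.py .543 -.256 .088 .23 178
```

```text
time_s: 13.18
position: [0.5816, 0.0091, 0.2305]
tcp_rot: [1.895, 2.505, 0.001]
wrist_force: [0.5, 0.2, -1.0]
width: 0.0459
gripper_force: 0.0
toolF [0.04 0.49 1.03] yaw of lever side 285.8 q7 0.18
178.0 [-0.2178 -0.193   0.0003] [ 1.000e-03 -1.000e-03  1.881e+00]
```

To row units: -0.218 m / 0.6 = -0.3633, -0.193 m / 0.6 = -0.3217, 1.81 rad / 2 = 0.905.

```bash

python3 -m inch '[{"pos":[-0.0617, -0.0533, 0], "r":[0, 0, 0.09], "jaw":0.046}, {"pos":[-0.1217, -0.1067, 0], "r":[0, 0, 0.18], "jaw":0.046}, {"pos":[-0.1833, -0.1617, 0], "r":[0, 0, 0.275], "jaw":0.046}, {"pos":[-0.2417, -0.215, 0], "r":[0, 0, 0.365], "jaw":0.046}, {"pos":[-0.3, -0.2683, 0], "r":[0, 0, 0.455], "jaw":0.046}, {"pos":[-0.3633, -0.3217, 0], "r":[0, 0, 0.545], "jaw":0.046}, {"pos":[-0.3633, -0.3217, 0], "r":[0, 0, 0.635], "jaw":0.046}, {"pos":[-0.3633, -0.3217, 0], "r":[0, 0, 0.725], "jaw":0.046}, {"pos":[-0.3633, -0.3217, 0], "r":[0, 0, 0.815], "jaw":0.046}, {"pos":[-0.3633, -0.3217, 0], "r":[0, 0, 0.905], "jaw":0.046}]'; python3 look.py w6
```

```text
time_s: 14.42
position: [0.4553, -0.2532, 0.2289]
tcp_rot: [3.141, 0.047, 0.002]
wrist_force: [1.1, -0.2, -0.0]
width: 0.0459
gripper_force: 0.0
14.425 [ 0.4553 -0.2532  0.2289] [3.141  0.0474 0.0019] [ 0.0471  0.3614  0.4668  1.9184 -0.204   0.9066 -0.9264] [ 1.0885 -0.1773 -0.0199]
valve_1 0.91 [325.8 103.8] [ 0.5426 -0.2577  0.005 ]
valve_1 0.84 [25.6 69.5] [0.57   0.0945 0.005 ]
```

View pics/w6.png

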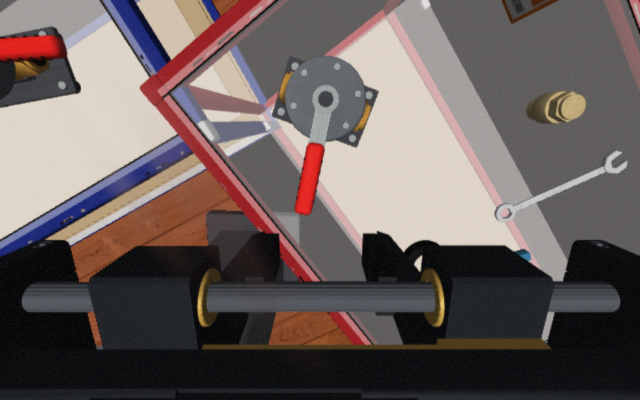

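Valve 3's hub is at (326,98) and its lever end at (304,213).

```bash
python3 - <<'E'
from h import *
o=ctrl.get_obs()
p=atz('wrist',(326,98),.095,o); e=atz('wrist',(304,213.5),.085,o); print(p,e,np.linalg.norm((p-e)[:2]),np.degrees(np.arctan2(*(e-p)[1::-1]))%360)
E
python3 go.py .543 -.257 .088 .08 167 168 169 
```

```text
[ 0.54278855 -0.25524314  0.095     ] [ 0.42913963 -0.23759082  0.085     ] 0.11501165932908453 171.17118171967812
167.0 [ 0.0026 -0.0159  0.1488] [ 0.    -0.001  0.266]
168.0 [ 0.0022 -0.0144  0.1488] [ 0.    -0.001  0.249]
169.0 [ 0.0018 -0.0129  0.1488] [ 0.    -0.001  0.231]
```

To row units: 0.148 m / 0.6 = 0.2467, -0.011 m / 0.6 = -0.0183, 0.197 rad / 2 = 0.0985.

```bash

python3 -m inch '[{"pos":[0, -0.01, 0.0667], "r":[0, 0, 0.05], "jaw":0.046}, {"pos":[0.0017, -0.0183, 0.1333], "r":[0, 0, 0.0985], "jaw":0.046}, {"pos":[0.0017, -0.0183, 0.1917], "r":[0, 0, 0.0985], "jaw":0.046}, {"pos":[0.0017, -0.0183, 0.2467], "r":[0, 0, 0.0985], "jaw":0.046}, {"pos":[0.0017, -0.0183, 0.2467], "r":[0, 0, 0.0985], "jaw":0.046}]'; python3 f.py
python3 go.py .543 -.256 .088 .08 171 181 191 201 211
```

```text
time_s: 15.2
position: [0.4541, -0.2415, 0.0791]
tcp_rot: [-3.13, 0.248, 0.006]
wrist_force: [0.0, 0.5, 0.6]
width: 0.0459
gripper_force: 0.0
toolF [-0.06 -0.48 -0.64] yaw of lever side 170.9 q7 -0.98
171.0 [ 0.002   0.0004 -0.0009] [-0.001  0.004 -0.001]
181.0 [ 0.0034  0.0157 -0.0009] [-0.002  0.004 -0.176]
191.0 [ 0.0074  0.0305 -0.0009] [-0.002  0.004 -0.35 ]
201.0 [ 0.0139  0.0444 -0.001 ] [-0.002  0.004 -0.525]
211.0 [ 0.0227  0.0569 -0.001 ] [-0.003  0.003 -0.699]
```

To row units: 0.057 m / 0.6 = 0.095, 0.051 m / 0.6 = 0.085, -0.7 rad / 2 = -0.35.

```bash

python3 -m inch '[{"pos":[0.0017, 0.0133, 0], "r":[0, 0, -0.045], "jaw":0.046}, {"pos":[0.005, 0.0258, 0], "r":[0, 0, -0.09], "jaw":0.046}, {"pos":[0.0083, 0.0383, 0], "r":[0, 0, -0.13], "jaw":0.046}, {"pos":[0.0117, 0.05, 0], "r":[0, 0, -0.175], "jaw":0.046}, {"pos":[0.0167, 0.0625, 0], "r":[0, 0, -0.22], "jaw":0.046}, {"pos":[0.0225, 0.0742, 0], "r":[0, 0, -0.2625], "jaw":0.046}, {"pos":[0.03, 0.085, 0], "r":[0, 0, -0.305], "jaw":0.046}, {"pos":[0.0375, 0.095, 0], "r":[0, 0, -0.35], "jaw":0.046}]'; python3 f.py
python3 go.py .543 -.256 .088 .08 211 217 223 229 235 240 245
```

```text
time_s: 16.2
position: [0.4696, -0.3025, 0.0825]
tcp_rot: [3.025, 0.844, 0.003]
wrist_force: [0.2, 1.1, 0.5]
width: 0.046
gripper_force: 0.7
toolF [ 0.74 -0.79 -0.47] yaw of lever side 211.2 q7 -0.36
211.0 [-0.0012 -0.0021  0.0025] [ 0.002 -0.001  0.003]
217.0 [-0.0007  0.0071  0.0025] [ 0.002 -0.001 -0.102]
223.0 [0.0007 0.0162 0.0026] [ 0.002 -0.001 -0.206]
229.0 [0.0031 0.0251 0.0026] [ 0.002 -0.001 -0.311]
235.0 [0.0063 0.0337 0.0026] [ 0.002 -0.001 -0.416]
240.0 [0.0098 0.0406 0.0026] [ 0.002 -0.001 -0.503]
245.0 [0.0137 0.0472 0.0026] [ 0.002 -0.001 -0.59 ]
```

Valve 3 is easy as well: the pad reads 0.7 N, against 2.3 N on valve 1.

To row units: 0.047 m / 0.6 = 0.0783, 0.045 m / 0.6 = 0.075, -0.59 rad / 2 = -0.295.

```bash

python3 -m inch '[{"pos":[-0.0008, 0.0117, 0.0017], "r":[0, 0, -0.05], "jaw":0.046}, {"pos":[0.0012, 0.0267, 0.0017], "r":[0, 0, -0.1], "jaw":0.046}, {"pos":[0.005, 0.0417, 0.0017], "r":[0, 0, -0.155], "jaw":0.046}, {"pos":[0.01, 0.0558, 0.0017], "r":[0, 0, -0.2075], "jaw":0.046}, {"pos":[0.0158, 0.0675, 0.0017], "r":[0, 0, -0.25], "jaw":0.046}, {"pos":[0.0208, 0.075, 0.0017], "r":[0, 0, -0.28], "jaw":0.046}, {"pos":[0.0225, 0.0783, 0.0017], "r":[0, 0, -0.295], "jaw":0.046}]'; python3 f.py
python3 -m inch '[{"pos":[0, 0.0033, 0], "r":[0, 0, -0.0125], "jaw":0.046}, {"pos":[0.0008, 0.0067, 0], "r":[0, 0, -0.025], "jaw":0.046}]'; python3 f.py
python3 go.py .543 -.256 .088 .081 248 252 256 260
```

```text
time_s: 17.08
position: [0.5049, -0.3362, 0.0813]
tcp_rot: [2.651, 1.683, 0.0]
wrist_force: [-1.8, 0.7, 1.2]
width: 0.0459
gripper_force: 0.6
toolF [-0.12 -1.94 -1.24] yaw of lever side 244.8 q7 0.11
time_s: 17.32
position: [0.5081, -0.3372, 0.0802]
tcp_rot: [2.61, 1.748, -0.001]
wrist_force: [-1.8, 0.3, 0.2]
width: 0.0458
gripper_force: 0.6
toolF [-0.43 -1.75 -0.16] yaw of lever side 247.6 q7 0.15
248.0 [ 0.0004  0.002  -0.0008] [ 0.     0.001 -0.007]
252.0 [ 0.0006  0.0081 -0.0008] [ 0.     0.001 -0.076]
256.0 [ 0.0013  0.0142 -0.0008] [ 0.     0.001 -0.146]
260.0 [ 0.0024  0.0203 -0.0008] [ 0.     0.001 -0.216]
```

To row units: 0.004 m / 0.6 = 0.0067, 0.002 m / 0.6 = 0.0033, -0.05 rad / 2 = -0.025.

```bash

python3 -m inch '[{"pos":[0.0005, 0.0033, 0], "r":[0, 0, -0.0125], "jaw":0.046}, {"pos":[0.001, 0.0067, 0], "r":[0, 0, -0.025], "jaw":0.046}]'; python3 f.py
python3 -m inch '[{"pos":[0.0005, 0.003, 0], "r":[0, 0, -0.01], "jaw":0.046}]'; python3 f.py
python3 -m inch '[{"pos":[0.0005, 0.003, 0], "r":[0, 0, -0.01], "jaw":0.046}]'; python3 f.py
python3 -m inch '[{"pos":[0.0005, 0.003, 0], "r":[0, 0, -0.01], "jaw":0.046}]'; python3 f.py
```

```text
time_s: 17.58
position: [0.512, -0.338, 0.0797]
tcp_rot: [-2.566, -1.813, 0.001]
wrist_force: [-1.3, -1.1, 0.3]
width: 0.0457
gripper_force: 0.7
toolF [-1.45 -0.82 -0.26] yaw of lever side 250.5 q7 0.19
time_s: 17.7
position: [0.5138, -0.3383, 0.0796]
tcp_rot: [-2.548, -1.838, 0.0]
wrist_force: [-0.9, -0.1, -0.4]
width: 0.0465
gripper_force: 0.7
toolF [-0.38 -0.85  0.4 ] yaw of lever side 251.6 q7 0.2
time_s: 17.82
position: [0.5157, -0.3385, 0.0796]
tcp_rot: [-2.529, -1.863, 0.0]
wrist_force: [-1.6, -0.1, 0.5]
width: 0.0459
gripper_force: 0.7
toolF [-0.58 -1.46 -0.47] yaw of lever side 252.8 q7 0.22
time_s: 17.95
position: [0.5175, -0.3387, 0.0796]
tcp_rot: [-2.51, -1.889, 0.0]
wrist_force: [-1.1, 0.2, 0.4]
width: 0.0456
gripper_force: 0.7
toolF [-0.08 -1.11 -0.44] yaw of lever side 253.9 q7 0.23
```

To row units: 0.0018 m / 0.6 = 0.003, 0.0003 m / 0.6 = 0.0005, -0.02 rad / 2 = -0.01.

```bash

python3 -m inch '[{"pos":[0.0005, 0.003, 0], "r":[0, 0, -0.01], "jaw":0.046}]'; python3 f.py
python3 -m inch '[{"pos":[0.0005, 0.003, 0], "r":[0, 0, -0.01], "jaw":0.046}]'; python3 f.py
python3 -m inch '[{"pos":[0.0005, 0.003, 0], "r":[0, 0, -0.01], "jaw":0.046}]'; python3 f.py
```

```text
time_s: 18.08
position: [0.5194, -0.3389, 0.0797]
tcp_rot: [-2.491, -1.914, 0.0]
wrist_force: [-2.0, -0.5, -0.1]
width: 0.0459
gripper_force: 0.7
toolF [-1.02 -1.79  0.11] yaw of lever side 255.1 q7 0.25
time_s: 18.2
position: [0.5213, -0.3391, 0.0797]
tcp_rot: [-2.472, -1.939, 0.0]
wrist_force: [-2.1, 0.0, -0.6]
width: 0.0462
gripper_force: 0.7
toolF [-0.48 -2.    0.6 ] yaw of lever side 256.2 q7 0.26
time_s: 18.32
position: [0.5231, -0.3392, 0.0797]
tcp_rot: [2.452, 1.963, -0.0]
wrist_force: [-1.5, -0.8, -0.1]
width: 0.0461
gripper_force: 0.7
toolF [-1.09 -1.31  0.09] yaw of lever side 257.4 q7 0.28
```

To row units: 0.0018 m / 0.6 = 0.003, 0.0003 m / 0.6 = 0.0005, -0.02 rad / 2 = -0.01.

```bash

python3 -m inch '[{"pos":[0.0005, 0.003, 0], "r":[0, 0, -0.01], "jaw":0.046}]'; python3 f.py
python3 -m inch '[{"pos":[0.0005, 0.003, 0], "r":[0, 0, -0.01], "jaw":0.046}]'; python3 f.py
python3 -m inch '[{"pos":[0.0005, 0.003, 0], "r":[0, 0, -0.01], "jaw":0.046}]'; python3 f.py
```

```text
time_s: 18.45
position: [0.5249, -0.3393, 0.0797]
tcp_rot: [2.433, 1.988, -0.0]
wrist_force: [-2.0, -0.8, -0.8]
width: 0.0459
gripper_force: 0.7
toolF [-1.19 -1.8   0.76] yaw of lever side 258.5 q7 0.29
time_s: 18.58
position: [0.5267, -0.3394, 0.0798]
tcp_rot: [2.413, 2.012, 0.0]
wrist_force: [-2.0, -0.4, -0.3]
width: 0.0462
gripper_force: 0.7
toolF [-0.73 -1.94  0.26] yaw of lever side 259.6 q7 0.31
time_s: 18.7
position: [0.5286, -0.3394, 0.0797]
tcp_rot: [2.392, 2.036, -0.0]
wrist_force: [-1.0, 0.0, -0.5]
width: 0.0458
gripper_force: 0.7
toolF [-0.13 -1.01  0.54] yaw of lever side 260.8 q7 0.32
```

To row units: 0.0018 m / 0.6 = 0.003, 0.0003 m / 0.6 = 0.0005, -0.02 rad / 2 = -0.01.

```bash

python3 -m inch '[{"pos":[0.0005, 0.003, 0], "r":[0, 0, -0.01], "jaw":0.046}]'; python3 f.py
python3 -m inch '[{"pos":[0.0005, 0.003, 0], "r":[0, 0, -0.01], "jaw":0.046}]'; python3 f.py
python3 -m inch '[{"pos":[0.0005, 0.0025, 0], "r":[0, 0, -0.01], "jaw":0.046}]'; python3 f.py
```

```text
time_s: 18.82
position: [0.5297, -0.3393, 0.0796]
tcp_rot: [-2.371, -2.059, 0.001]
wrist_force: [-5.0, 0.1, 2.6]
width: 0.0462
gripper_force: 2.6
toolF [-0.66 -5.   -2.58] yaw of lever side 261.9 q7 0.34
time_s: 18.95
position: [0.5298, -0.3389, 0.0793]
tcp_rot: [-2.349, -2.08, 0.004]
wrist_force: [-9.9, 2.7, 6.7]
width: 0.046
gripper_force: 5.1
toolF [  1.51 -10.22  -6.66] yaw of lever side 263.1 q7 0.35
time_s: 19.08
position: [0.5299, -0.3385, 0.0791]
tcp_rot: [-2.326, -2.101, 0.006]
wrist_force: [-13.4, 3.4, 9.7]
width: 0.0462
gripper_force: 6.8
toolF [  2.02 -13.76  -9.56] yaw of lever side 264.2 q7 0.37
```

Valve 3 is at its stop. Valve 1, at 4–6 N, is the stiff one. I lift clear and return to shut it.

To row units: -0.15 m / 0.6 = -0.25, -0.1 m / 0.6 = -0.1667.

```bash

python3 -m inch '[{"pos":[0, -0.0133, 0], "jaw":0.046}, {"pos":[0, -0.0233, 0], "jaw":0.046}, {"pos":[0, -0.0233, -0.0833], "jaw":0.046}, {"pos":[0, -0.0233, -0.1667], "jaw":0.046}, {"pos":[0, -0.0233, -0.25], "jaw":0.046}]';python3 f.py
python3 go.py .593 .358 .088 .23 279
```

```text
time_s: 19.7
position: [0.5201, -0.3377, 0.2316]
tcp_rot: [2.33, 2.105, 0.001]
wrist_force: [0.6, 0.0, -0.1]
width: 0.0457
gripper_force: 0.0
toolF [0.07 0.55 0.07] yaw of lever side 264.2 q7 0.39
279.0 [0.6144 0.0245 0.0015] [ 0.001  0.    -0.259]
```

To row units: 0.6 m / 0.6 = 1, 0.54 m / 0.6 = 0.9, -0.26 rad / 2 = -0.13.

```bash

python3 -m inch '[{"pos":[0.1, 0.005, 0], "r":[0, 0, -0.015], "jaw":0.046}, {"pos":[0.2, 0.0083, 0], "r":[0, 0, -0.03], "jaw":0.046}, {"pos":[0.3, 0.0133, 0], "r":[0, 0, -0.045], "jaw":0.046}, {"pos":[0.4, 0.0167, 0], "r":[0, 0, -0.06], "jaw":0.046}, {"pos":[0.5, 0.02, 0], "r":[0, 0, -0.075], "jaw":0.046}, {"pos":[0.6, 0.025, 0], "r":[0, 0, -0.09], "jaw":0.046}, {"pos":[0.7, 0.03, 0], "r":[0, 0, -0.105], "jaw":0.046}, {"pos":[0.8, 0.0333, 0], "r":[0, 0, -0.12], "jaw":0.046}, {"pos":[0.9, 0.0367, 0], "r":[0, 0, -0.13], "jaw":0.046}, {"pos":[1, 0.0408, 0], "r":[0, 0, -0.13], "jaw":0.046}]'
python3 -m inch '[{"pos":[0.0233, 0, 0], "jaw":0.046}, {"pos":[0.0233, 0, 0], "jaw":0.046}]'; python3 look.py w7
python3 go.py .593 .358 .088 .08 279
```

```text
time_s: 20.95
position: [0.6055, 0.2588, 0.2301]
tcp_rot: [2.038, 2.39, 0.003]
wrist_force: [0.3, 0.2, -0.4]
width: 0.0461
gripper_force: 0.0
time_s: 21.2
position: [0.6025, 0.2714, 0.2296]
tcp_rot: [-2.036, -2.392, -0.0]
wrist_force: [0.7, -0.4, -0.1]
width: 0.0454
gripper_force: 0.0
21.2 [0.6025 0.2714 0.2296] [-2.0365 -2.3919 -0.0004] [-0.3374  0.5838 -0.2286  1.5119  0.1433  1.0621 -0.4391] [ 0.7455 -0.3536 -0.065 ]
valve_1 0.82 [279.1 288.1] [0.5694 0.0977 0.005 ]
valve_1 0.57 [321.4 108.3] [0.59   0.3522 0.005 ]
lever_1_end 0.57 [325.5 219.4] [0.6123 0.2402 0.085 ]
279.0 [0.003  0.0036 0.1498] [ 0.     0.001 -0.002]
```

View pics/w7.png

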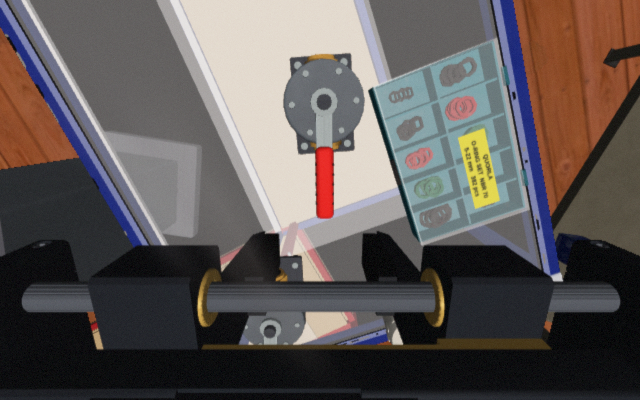

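The lever is aligned with the tool: hub (323,101), end (325,217). I descend and swing it shut.

The rows are not in the units I measure in: shifts go in shares of 60 cm and turns go in shares of 2 rad. I convert before sending: 0.15 m / 0.6 = 0.25, 0.1 m / 0.6 = 0.1667.

```bash

python3 -m inch '[{"pos":[0.005, 0.0067, 0.0833], "jaw":0.046}, {"pos":[0.005, 0.0067, 0.1667], "jaw":0.046}, {"pos":[0.005, 0.0067, 0.25], "jaw":0.046}, {"pos":[0.005, 0.0067, 0.25], "jaw":0.046}]'; python3 f.py
python3 -m inch '[{"pos":[0, -0.0133, 0], "r":[0, 0, 0.045], "jaw":0.046}, {"pos":[0.0017, -0.0258, 0], "r":[0, 0, 0.0875], "jaw":0.046}, {"pos":[0.005, -0.0383, 0], "r":[0, 0, 0.13], "jaw":0.046}, {"pos":[0.0083, -0.05, 0], "r":[0, 0, 0.175], "jaw":0.046}, {"pos":[0.0133, -0.0625, 0], "r":[0, 0, 0.22], "jaw":0.046}, {"pos":[0.02, -0.0733, 0], "r":[0, 0, 0.2625], "jaw":0.046}, {"pos":[0.0267, -0.085, 0], "r":[0, 0, 0.305], "jaw":0.046}, {"pos":[0.035, -0.095, 0], "r":[0, 0, 0.35], "jaw":0.046}]'; python3 f.py
python3 go.py .593 .358 .088 .08 239 234 229 224 219 214 209 204 199
```

```text
time_s: 21.85
position: [0.6042, 0.2705, 0.0762]
tcp_rot: [-2.04, -2.386, 0.012]
wrist_force: [-0.0, 0.4, 1.2]
width: 0.0458
gripper_force: 0.0
toolF [ 0.39  0.04 -1.23] yaw of lever side 278.9 q7 -0.48
time_s: 22.85
position: [0.5505, 0.2834, 0.0831]
tcp_rot: [2.737, 1.536, 0.008]
wrist_force: [4.3, -4.9, -1.0]
width: 0.0462
gripper_force: 2.8
toolF [-2.01  6.2   0.99] yaw of lever side 238.6 q7 -1.12
239.0 [-0.0022 -0.002   0.0031] [ 0.005 -0.003 -0.007]
234.0 [-0.0019 -0.0097  0.003 ] [ 0.005 -0.003  0.08 ]
229.0 [-0.001  -0.0173  0.003 ] [ 0.005 -0.004  0.167]
224.0 [ 0.0006 -0.0248  0.003 ] [ 0.005 -0.004  0.255]
219.0 [ 0.0029 -0.0321  0.0029] [ 0.005 -0.004  0.342]
214.0 [ 0.0058 -0.0393  0.0029] [ 0.005 -0.004  0.429]
209.0 [ 0.0093 -0.0461  0.0029] [ 0.004 -0.004  0.516]
204.0 [ 0.0134 -0.0526  0.0029] [ 0.004 -0.005  0.604]
199.0 [ 0.018  -0.0587  0.0028] [ 0.004 -0.005  0.691]
```

To row units: -0.0585 m / 0.6 = -0.0975, -0.0525 m / 0.6 = -0.0875, 0.69 rad / 2 = 0.345.

```bash

python3 -m inch '[{"pos":[-0.0033, -0.0162, 0.0025], "r":[0, 0, 0.04], "jaw":0.046}, {"pos":[-0.0017, -0.0288, 0.0025], "r":[0, 0, 0.0835], "jaw":0.046}, {"pos":[0.0008, -0.0417, 0.0025], "r":[0, 0, 0.1275], "jaw":0.046}, {"pos":[0.005, -0.0533, 0.0025], "r":[0, 0, 0.171], "jaw":0.046}, {"pos":[0.01, -0.065, 0.0025], "r":[0, 0, 0.215], "jaw":0.046}, {"pos":[0.015, -0.0767, 0.0025], "r":[0, 0, 0.258], "jaw":0.046}, {"pos":[0.0225, -0.0875, 0.0025], "r":[0, 0, 0.302], "jaw":0.046}, {"pos":[0.03, -0.0975, 0.0025], "r":[0, 0, 0.345], "jaw":0.046}]'; python3 f.py
python3 -m inch '[{"pos":[0, -0.0033, 0], "r":[0, 0, 0.0125], "jaw":0.046}, {"pos":[0.0008, -0.0067, 0], "r":[0, 0, 0.025], "jaw":0.046}, {"pos":[0.0008, -0.01, 0], "r":[0, 0, 0.035], "jaw":0.046}]'; python3 f.py
python3 go.py .593 .358 .088 .081 195 191 187 183
```

```text
time_s: 23.85
position: [0.5103, 0.3308, 0.0823]
tcp_rot: [-3.096, -0.521, -0.012]
wrist_force: [5.1, -2.8, 2.3]
width: 0.046
gripper_force: 2.5
toolF [ 3.93  4.32 -2.29] yaw of lever side 199.1 q7 -1.76
time_s: 24.22
position: [0.5077, 0.3362, 0.0812]
tcp_rot: [-3.113, -0.418, -0.008]
wrist_force: [4.5, -3.0, 2.4]
width: 0.046
gripper_force: 2.4
toolF [ 3.58  4.09 -2.41] yaw of lever side 195.3 q7 -1.83
195.0 [0.     0.001  0.0002] [-0.    -0.005  0.005]
191.0 [ 0.0003 -0.0051  0.0002] [-0.    -0.005  0.075]
187.0 [ 0.0009 -0.0112  0.0002] [-0.001 -0.005  0.145]
183.0 [ 0.002  -0.0173  0.0002] [-0.001 -0.005  0.214]
```

To row units: -0.006 m / 0.6 = -0.01, -0.004 m / 0.6 = -0.0067, 0.075 rad / 2 = 0.0375.

```bash

python3 -m inch '[{"pos":[0, -0.0033, 0], "r":[0, 0, 0.0125], "jaw":0.046}, {"pos":[0.0005, -0.0067, 0], "r":[0, 0, 0.025], "jaw":0.046}, {"pos":[0.0007, -0.01, 0], "r":[0, 0, 0.0375], "jaw":0.046}]'; python3 f.py
python3 -m inch '[{"pos":[0.0005, -0.003, 0], "r":[0, 0, 0.01], "jaw":0.046}]'; python3 f.py
python3 -m inch '[{"pos":[0.0005, -0.003, 0], "r":[0, 0, 0.01], "jaw":0.046}]'; python3 f.py
python3 -m inch '[{"pos":[0.0005, -0.0025, 0], "r":[0, 0, 0.009], "jaw":0.046}]'; python3 f.py
```

```text
time_s: 24.6
position: [0.5066, 0.342, 0.0812]
tcp_rot: [-3.126, -0.301, -0.008]
wrist_force: [4.1, -4.2, 1.3]
width: 0.0459
gripper_force: 2.4
toolF [ 3.28  4.87 -1.26] yaw of lever side 191.0 q7 -1.89
time_s: 24.72
position: [0.5062, 0.3438, 0.0811]
tcp_rot: [-3.129, -0.269, -0.007]
wrist_force: [3.7, -4.6, 2.7]
width: 0.0461
gripper_force: 2.5
toolF [ 2.88  5.15 -2.73] yaw of lever side 189.8 q7 -1.91
time_s: 24.85
position: [0.5061, 0.3455, 0.081]
tcp_rot: [-3.132, -0.238, -0.006]
wrist_force: [2.7, -4.6, 3.3]
width: 0.046
gripper_force: 2.6
toolF [ 1.96  4.91 -3.27] yaw of lever side 188.7 q7 -1.93
time_s: 24.98
position: [0.5059, 0.3469, 0.081]
tcp_rot: [-3.134, -0.21, -0.006]
wrist_force: [2.6, -4.3, 3.4]
width: 0.0457
gripper_force: 2.5
toolF [ 2.04  4.61 -3.41] yaw of lever side 187.7 q7 -1.95
```

To row units: -0.0018 m / 0.6 = -0.003, 0.0003 m / 0.6 = 0.0005, 0.02 rad / 2 = 0.01.

```bash

python3 -m inch '[{"pos":[0.0005, -0.003, 0], "r":[0, 0, 0.01], "jaw":0.046}]'; python3 f.py
python3 -m inch '[{"pos":[0.0005, -0.003, 0], "r":[0, 0, 0.01], "jaw":0.046}]'; python3 f.py
python3 -m inch '[{"pos":[0.0005, -0.003, 0], "r":[0, 0, 0.01], "jaw":0.046}]'; python3 f.py
```

```text
time_s: 25.1
position: [0.5058, 0.3486, 0.0809]
tcp_rot: [-3.136, -0.179, -0.005]
wrist_force: [1.9, -4.9, 3.5]
width: 0.0462
gripper_force: 2.5
toolF [ 1.38  5.1  -3.49] yaw of lever side 186.5 q7 -1.97
time_s: 25.22
position: [0.5059, 0.3497, 0.0808]
tcp_rot: [3.138, 0.147, 0.004]
wrist_force: [2.6, -8.1, 4.8]
width: 0.0459
gripper_force: 4.4
toolF [ 1.87  8.36 -4.75] yaw of lever side 185.4 q7 -1.98
time_s: 25.35
position: [0.5063, 0.3497, 0.0807]
tcp_rot: [3.137, 0.114, 0.004]
wrist_force: [2.0, -12.7, 6.7]
width: 0.0464
gripper_force: 6.2
toolF [ 1.06 12.84 -6.69] yaw of lever side 184.2 q7 -2.0
```

Valve 1 is at its shut stop: the force jumped to 13 N and the position froze. I back off, lift and check.

To row units: -0.22 m / 0.6 = -0.3667, -0.2 m / 0.6 = -0.3333.

```bash

python3 -m inch '[{"pos":[0, 0.0117, 0], "jaw":0.046}, {"pos":[0, 0.0217, 0], "jaw":0.046}, {"pos":[0, 0.0217, -0.0833], "jaw":0.046}, {"pos":[0, 0.0217, -0.1667], "jaw":0.046}, {"pos":[-0.0667, 0.0217, -0.25], "jaw":0.046}, {"pos":[-0.1333, 0.0217, -0.3333], "jaw":0.046}, {"pos":[-0.1333, 0.0217, -0.3667], "jaw":0.046}, {"pos":[-0.1333, 0.0217, -0.3667], "jaw":0.046}]';python3 f.py; python3 look.py w8
```

```text
time_s: 26.35
position: [0.425, 0.3357, 0.3006]
tcp_rot: [-3.135, -0.121, -0.004]
wrist_force: [0.8, -0.4, -0.7]
width: 0.0464
gripper_force: 0.0
toolF [0.76 0.42 0.69] yaw of lever side 184.4 q7 -2.15
26.35 [0.425  0.3357 0.3006] [-3.1352 -0.1211 -0.0044] [-0.9885  0.2952  0.2941  1.7852 -0.0979  1.0705 -2.1534] [ 0.7886 -0.3538 -0.6897]
valve_1 0.73 [498.7  76.9] [0.5713 0.0959 0.005 ]
valve_1 0.63 [318.8  44.7] [0.5927 0.3515 0.005 ]
lever_1_end 0.77 [328.1 133.1] [0.479  0.3309 0.085 ]
```

View pics/w8.png

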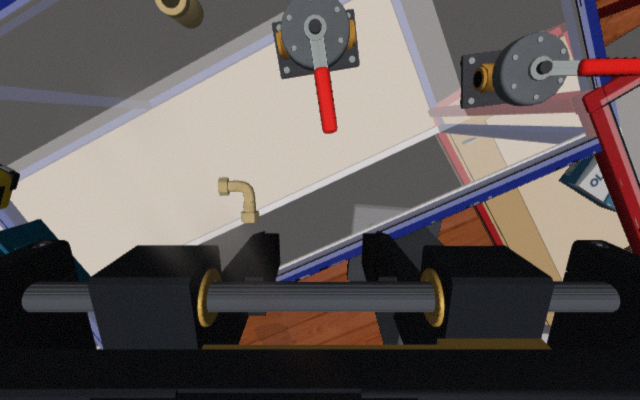

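Lever 1 runs from (315,27) to (330,130), square to its plate, so it is shut. Valve 2's lever points right and is open. The arm is clear, so I hand the job in.

```bash
python3 -c "
from bench import ctrl
print(ctrl.close_job())"
```

```text
the job is handed in; nothing more can be done
None
```

I opened all three valves to their stops, found valve_1 to be the stiff one (4–6 N against 1–2 N for the others), and swung only it shut again; valves 2 and 3 stay open, no force reading passed about 17 N, and the job is handed in.

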